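# Wedge the spring clip off the post

## Task

Take the steel wedge out of the tool rack and push it straight down between the post and the bridge of the spring clip, its flat face against the post, so that it spreads the clip and eases it off the post. Do this with the wedge, keep the fingers off the clip, and leave the clip where it comes to rest, on the stand or the bench. Then put the wedge back upright in the slot of the rack that it came from.

Things in the scene. Friction and masses are not known exactly. Their poses are not given: they have to be found in the camera images.
- wedge_grip (a point): Centre of the wedge's handle, a rectangular wood block 36 (x) x 40 (y) x 50 mm high; tip 130 mm below. Steel blade 105 mm long, 14 mm wide (y), hangs below the handle: flat upright face at x=+18 mm; sloping face from x=+12 at the tip (4 mm thick) to x=-18, 85 mm above the tip, then 36 mm thick. x runs from sloping to flat face, z up. 0.25 kg. It stands point down in one slot of rack.
- wedge_tip (a point): Middle of the wedge's lower edge, 14 mm along +x and 130 mm below wedge_grip. Same axes.
- rack: Fixed wooden tool rack, origin under its centre at bench height. Plate 85 (x) x 200 (y) mm, top 115 mm up, with two slots at y=-48 and +48 mm, 48 mm along x, 24 mm along y. Handles rest on the plate, blades hang through. One slot holds the wedge, the other a drift (38 mm round handle, straight blade of even 10 mm thickness), of no use here; which is where varies.
- stand: Fixed dark steel stand on a grey base; origin on the post's axis at bench height, x from slot to post (roughly away from the robot). Steel post, 24 mm diameter, top 118 mm up, through a forked plate 64 mm wide, top 100 mm up. On the post's -x side a slot in the plate, 26 mm wide (y), open out to x=-79 mm, free below down to the base (10 mm). A 6 mm lip stands on each tine's outer end.
- gap (a point): Where the wedge goes in: middle of the gap between the post and the clip's bridge, 21 mm along -x from the post's axis, level with the plate's top. The gap reaches from x=-30.5 to -12 mm in the stand's frame and is 29 mm wide (y). Same axes as the stand.
- post_top (a point): Centre of the top of the post, 118 mm above the bench. Same axes as the stand.
- clip_centre (a point): Middle of the clip's pocket, at first on the post's axis, 102.5 mm up. A U of oiled 5 mm spring wire, 55 x 39 mm, flat on the forked plate: straight bridge across the slot at x=-33 mm, two sprung legs pinched in before and behind the post. Pushed 10 mm along the slot (-x) the legs spread over the post, then spring shut beyond it, about 19 mm away: free. Pressing the wedge down takes under 10 N.

How it is judged:
By the outcome, as a careful person would: the job done as asked, in the order asked, and still so for the second after the job is handed in, with the robot touching nothing.
It also fails if it takes over 45 s, if anything falls off the work surface, if the arm or the gripper's body presses on something with over 40 N, if the wrist force passes 120 N, or if a joint passes its speed limit or range.

## Robot

A 6-joint arm with a two-finger parallel gripper is mounted at the origin on a cart in front of the work surface, level with it; the furniture and walls round the work are solid. World frame = base frame: x ahead of the robot, y to its left, z up, the work surface at z = 0. Lengths are in mm, angles in degrees, forces in N, time in s.
With the tool pointing down it reaches from about 300 to 850 mm from the base axis. Payload 4.2 kg.
Tool frame: the origin (TCP) lies on the centre line of the jaws, within the pads' length; the fingertips stand 14 mm ahead of it and the grasp point (between the pads) lies 5 mm behind it; z points along the fingers, y is the direction in which the jaws open and shut (so a half turn about z gives the same grasp; the last joint's range is limited). The gripper opens to 91 mm and grips with 3 to 60 N. Pads are 32 mm wide; open, the fingers measure 118 mm over their backs; the gripper's body (76 mm by 178 mm) begins 60 mm behind the grasp point.
Start: joints at [63.484, 18.312, 89.639, -0, 72.044, -1.146], TCP at [246.375, 519.559, 227.976] pointing down, gripper open.
Joint ranges: [-177.97, 177.97], [-48.28, 115.42], [12.27, 149.76], [-77.06, 257.06], [2.81, 150.46], [-146.56, 146.56]. Speed limits (degrees/s): [147.25, 147.25, 180, 180, 180, 180].

## Interface

Orientations are given as [roll, pitch, yaw] about the fixed x, y, z axes, in that order (R = Rz(yaw) Ry(pitch) Rx(roll)).
In Python, from workcell import env gives the robot as it stands.
- The arm moves only by the tool play_rows, never from a script. Its argument "increments" is a list of rows, each a list of 5 numbers: the shift along the world's x, y, z in mm, then the turn about the world's z in degrees, then the closure, from 0 (fully open) to 1 (shut). In form: [[x, y, z, yaw, fingers], ...]. A call has 1 to 20 rows; each row shifts and turns the commanded pose from where the row before left it; what a row does not reach is not made up. A row lasts 1/8 s, in which the tool goes at most 62.5 mm and 10.7 degrees, less where a joint would pass 70% of its speed; a pose out of reach is approached as far as the arm can. A call is refused whole if a number of a shift passes 62.5 or a number of a turn 10.7, either way. A call with a gripper value outside its range is refused whole. The fingers move at their own pace and stop on an object; "newtons" is the grip in N (left out, the last holds). Time passes only in rows, so rows that do not move let the fingers close. It gives the time, the measured TCP pose, the force and the opening at its end, in the units of the state.
- env.state(): the state, without advancing time (a new reading comes with each control period).
- env.grab_frame(name): name is "side" or "top"; returns the picture (384x512x3 uint8, red, green, blue); there is no depth.
- env.calibration(name): a dict with "fx", "fy", "cx", "cy" (pixels), "dist_coeffs" ([k1, k2, p1, p2, k3] as OpenCV has them; the pictures are not rectified), "R" (3x3) and "t" (3): a world point X has camera coordinates R X + t. Camera axes: x right, y down, z forward; pixel columns grow to the right and rows downward; lengths in mm; the calibration is good to about 2 mm. A picture is of the moment at which its call begins. calibration takes no time and is no camera call.
- env.job_done(): hands the job in, once; it reports no verdict.
The state is a dict: "time_s": time; "qpos": joint angles; "qvel": joint speeds; "effort": joint torques, N m; "ee_pos": TCP position; "ee_rot": TCP orientation; "force": force on the tool from outside, world axes, zero at the start; "torque": the same for the moment, N m; "gripper_width": finger opening in mm.
Only numpy, scipy, OpenCV 4.12 (cv2) and the standard library are available. Lean on these libraries where they do the work, as an engineer would, in place of code of your own. Each camera call takes 0.05 s, during which the arm holds its last target.

## Working session

There is one attempt and no reset: what is moved stays moved. The work goes in short steps, Python scripts to look and compute and a tool call to move; the robot and the scene stay as the last step left them, time stands still between calls to the robot, and variables do not carry over. Pictures are saved under pics/ and viewed, and the job is handed in when it is done.

Besides the shell and the picture viewer there is one more tool, called after "Emit:" as a command line: name --pt "numbers of a row" for each row, then --argument value for the rest. play_rows: Moves the arm, as the interface text tells. Its arguments: {"type":"object","properties":{"increments":{"type":"array"},"newtons":{"type":"number"}},"required":["increments"]}

```bash
mkdir -p pics
python3 - <<'E'
from workcell import env
import cv2
for n in("side","top"):
    im=env.grab_frame(n); cv2.imwrite(f"pics/{n}0.png",im[:,:,::-1])
    c=env.calibration(n); print(n,c)
print(env.state())
E
```

```text
side {'fx': 417.9981715757956, 'fy': 417.9981715757956, 'cx': 253.81328095444132, 'cy': 192.84129095634572, 'dist_coeffs': array([-0.06026094,  0.        ,  0.        ,  0.        ,  0.        ]), 'R': array([[ 0.88377208, -0.46733686, -0.02330591],
       [-0.24494977, -0.41963302, -0.87401816],
       [ 0.39868097,  0.77814162, -0.48533401]]), 't': array([-378.70167962,  243.10620062,  640.77644914])}
top {'fx': 363.9930730681652, 'fy': 363.9930730681652, 'cx': 249.52047072650842, 'cy': 187.2839907948077, 'dist_coeffs': array([-0.06188508,  0.        ,  0.        ,  0.        ,  0.        ]), 'R': array([[ 8.41518674e-04, -9.99429149e-01,  3.37737852e-02],
       [-9.95866964e-01, -3.90490203e-03, -9.07399702e-02],
       [ 9.08200545e-02, -3.35578376e-02, -9.95301758e-01]]), 't': array([ 78.01158387, 498.20594323, 936.41317884])}
{'time_s': 0.1, 'qpos': array([ 6.34845529e+01,  1.83475493e+01,  8.96981698e+01, -2.05450277e-04,
        7.20435092e+01, -1.14610928e+00]), 'qvel': array([ 0.01633252, -0.1223171 , -0.25328454, -0.09833819,  0.01992479,
        0.0341053 ]), 'effort': array([ 9.96375820e-04, -4.13331413e+01, -2.32509953e+01,  7.28087663e-02,
        4.21739789e-02, -7.08652601e-05]), 'ee_pos': array([246.17526849, 519.17495812, 227.21707528]), 'ee_rot': array([-1.79910786e+02, -1.58944432e-03,  1.54630724e+02]), 'force': array([-0.23083652,  0.0590868 , -0.73923573]), 'torque': array([0.02799673, 0.0363762 , 0.01961884]), 'gripper_width': 91.27766230690864}
```

View pics/side0.png

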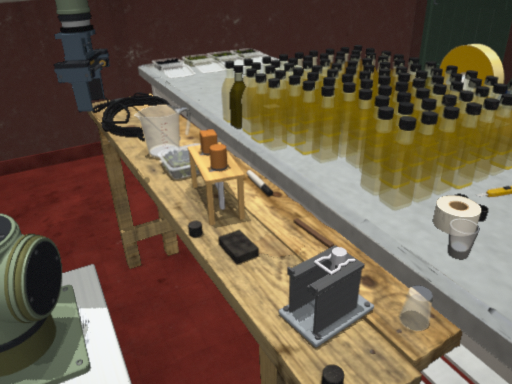

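View pics/top0.png

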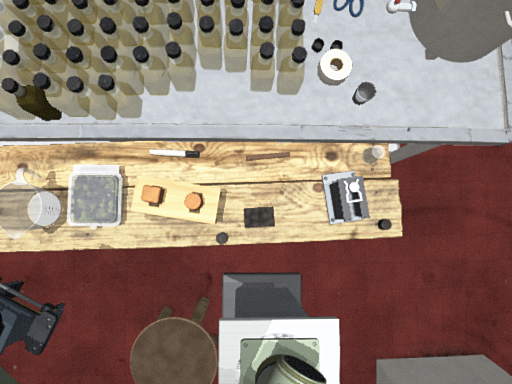

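Run:
```python
import cv2,numpy as np
t=cv2.imread("pics/top0.png");s=cv2.imread("pics/side0.png")
def crop(im,x,y,w,h,k,n):
    cv2.imwrite(n,cv2.resize(im[y:y+h,x:x+w],None,fx=k,fy=k,interpolation=cv2.INTER_CUBIC))
crop(t,125,170,100,60,8,"pics/t_rack.png")
crop(t,315,165,65,65,9,"pics/t_stand.png")
crop(s,270,235,110,110,5,"pics/s_stand.png")
crop(s,180,120,80,110,5,"pics/s_rack.png")
```

```text
(no output)
```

View pics/t_rack.png

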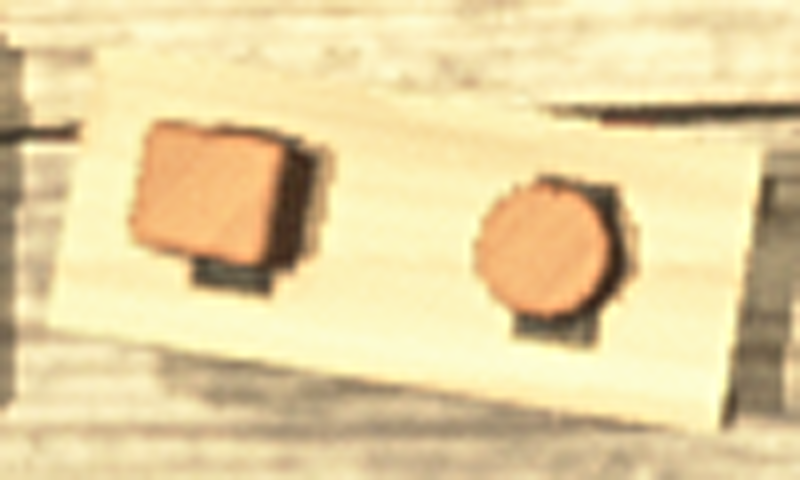

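View pics/t_stand.png

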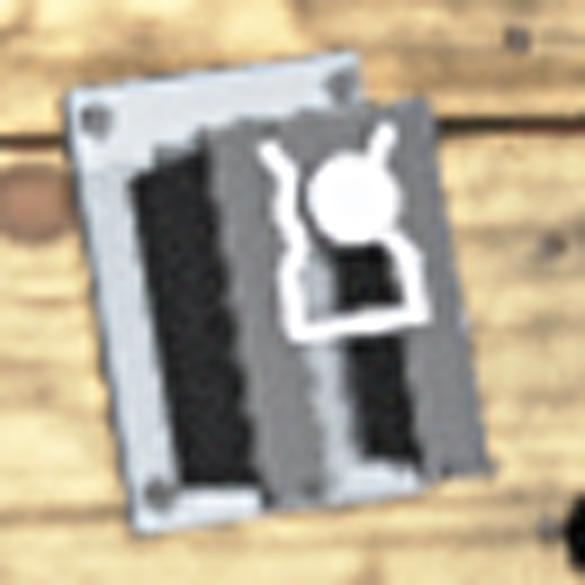

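View pics/s_stand.png

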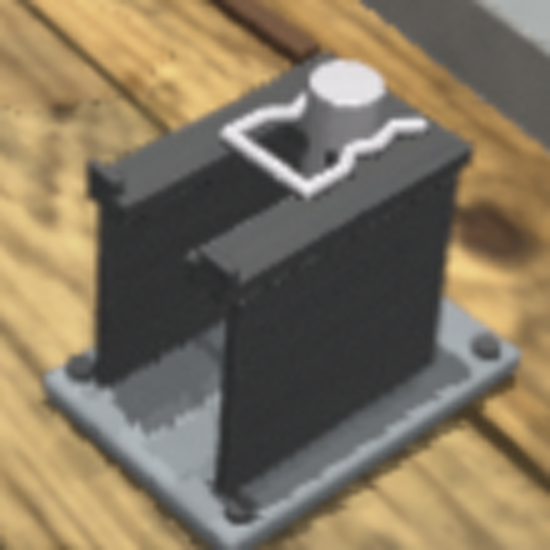

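View pics/s_rack.png

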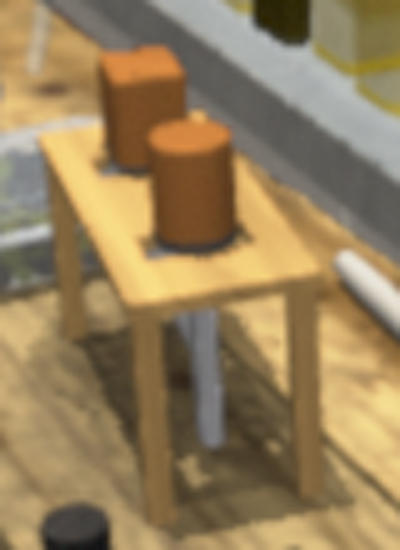

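```bash
cat > h.py <<'E'
import cv2,numpy as np
from workcell import env
C={n:env.calibration(n) for n in("side","top")}
def ray(n,p):
    c=C[n];K=np.array([[c['fx'],0,c['cx']],[0,c['fy'],c['cy']],[0,0,1]])
    u=cv2.undistortPoints(np.array([[p]],float),K,c['dist_coeffs'])[0,0]
    R=np.array(c['R']);return -R.T@c['t'],R.T@np.array([u[0],u[1],1])
def onz(n,p,z):
    o,d=ray(n,p);return o+d*(z-o[2])/d[2]
def proj(n,X):
    c=C[n];K=np.array([[c['fx'],0,c['cx']],[0,c['fy'],c['cy']],[0,0,1]])
    return cv2.projectPoints(np.atleast_2d(np.array(X,float)),cv2.Rodrigues(np.array(c['R']))[0],np.array(c['t']),K,c['dist_coeffs'])[0][:,0]
def tri(ps,pt):
    A=np.zeros((3,3));b=np.zeros(3)
    for n,p in(("side",ps),("top",pt)):
        o,d=ray(n,p);d/=np.linalg.norm(d);M=np.eye(3)-np.outer(d,d);A+=M;b+=M@o
    return np.linalg.solve(A,b)
def un(p,off,k): return [off[i]+(p[i]+.5)/k-.5 for i in(0,1)]
E
python3 - <<'E'
from h import *
np.set_printoptions(precision=1,suppress=True)
T=lambda p:un(p,(125,170),8)
S=lambda p:un(p,(315,165),9)
ss=lambda p:un(p,(270,235),5); sr=lambda p:un(p,(180,120),5)
h=np.array([onz("top",T(p),165) for p in((150,122),(284,140),(265,265),(135,242))]);print("handle",h,h.mean(0))
def yaw(a,b):return np.degrees(np.arctan2(b[1]-a[1],b[0]-a[0]))
r=np.array([onz("top",T(p),115) for p in((98,50),(765,148),(722,430),(50,328))]);print("rack",r,r.mean(0),yaw(r[1],r[0])-90,yaw(r[2],r[3])-90,yaw(r[3],r[0]),yaw(r[2],r[1]))
print(np.linalg.norm(r[0]-r[1]),np.linalg.norm(r[2]-r[3]),np.linalg.norm(r[0]-r[3]))
print("handle yaw",yaw(h[1],h[0])-90,yaw(h[2],h[3])-90,yaw(h[3],h[0]),yaw(h[2],h[1]))
print("drift",onz("top",T((542,248)),165))
# side handle corners top
print("side handle top",[onz("side",sr(p),165) for p in((98,55),(165,47),(186,82),(117,92))])
pt=onz("top",S((355,197)),118);print("post",pt,onz("side",ss((347,82)),118),tri(ss((347,82)),S((355,197))))
br=[onz("top",S(p),102.5) for p in((293,330),(422,318))];print("bridge",br,yaw(br[1],br[0])-90)
bs=[onz("side",ss(p),102.5) for p in((228,130),(310,188))];print("bridge side",bs,yaw(bs[1],bs[0])-90)
pl=[onz("top",S(p),z) for p,z in(((430,100),100),((490,470),106),((265,505),106),((205,132),100))];print("plate",pl,yaw(pl[1],pl[0]),yaw(pl[2],pl[3]))
b=[onz("top",S(p),10) for p in((65,95),(355,55),(135,530))];print("base",b,yaw(b[2],b[0]),yaw(b[1],b[0])-90)
E
```

```text
handle [[489.5 320.6 165. ]
 [484.6 283.2 165. ]
 [449.8 287.6 165. ]
 [456.1 323.9 165. ]] [470.  303.8 165. ]
rack [[515.7 349.5 115. ]
 [487.3 151.8 115. ]
 [404.3 163.8 115. ]
 [433.5 361.3 115. ]] [460.2 256.6 115. ] -8.16363870853624 -8.409777447372676 -8.172709995024247 -8.192118972749249
199.74148398242818 199.71475242132738 83.09346055310304
handle yaw -7.433806201193178 -9.772198129812878 -5.587964767147346 -7.342662593215704
drift [454.8 211.  165. ]
side handle top [array([456.3, 322.8, 165. ]), array([488. , 315.9, 165. ]), array([478.3, 268.1, 165. ]), array([446.2, 273.2, 165. ])]
post [ 492.2 -168.5  118. ] [ 492.1 -169.3  118. ] [ 492.4 -168.7  117.5]
bridge [array([ 457.5, -155.6,  102.5]), array([ 460.8, -191.3,  102.5])] 5.277080329387147
bridge side [array([ 458.3, -154.8,  102.5]), array([ 463.5, -190. ,  102.5])] 8.471855312877182
plate [array([ 520.7, -196. ,  100. ]), array([ 419.6, -207.8,  106. ]), array([ 410.4, -145.8,  106. ]), array([ 511.5, -133.2,  100. ])] 6.635325708779243 7.114152513757329
base [array([ 532.8, -116.1,   10. ]), array([ 545.5, -204.9,   10. ]), array([ 403. , -134.9,   10. ])] 8.272773826500986 8.128775973494783
```

Run:
```python
from h import *
def rect(im,n,c,yaw,hx,hy,z,col,k,off):
    a=np.radians(yaw);R=np.array([[np.cos(a),-np.sin(a)],[np.sin(a),np.cos(a)]])
    P=[list(np.array(c)+R@np.array(v))+[z] for v in((hx,hy),(hx,-hy),(-hx,-hy),(-hx,hy))]
    q=(proj(n,P)-off+.5)*k-.5
    cv2.polylines(im,[np.round(q*16).astype(int)],True,col,1,cv2.LINE_AA,4)
for n,off,sz,k in(("top",(125,170),(100,60),8),("side",(180,120),(80,110),6)):
    im=cv2.imread(f"pics/{n}0.png")[off[1]:off[1]+sz[1],off[0]:off[0]+sz[0]]
    im=cv2.resize(im,None,fx=k,fy=k,interpolation=cv2.INTER_CUBIC)
    rect(im,n,(470,303.8),-8,18,20,165,(255,0,0),k,off)
    rect(im,n,(470,303.8),-8,18,20,115,(255,0,0),k,off)
    rect(im,n,(460.2,256.6),-8.2,42.5,100,115,(0,0,255),k,off)
    cv2.imwrite(f"pics/ov_{n}.png",im[:600])
```

```text
(no output)
```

View pics/ov_top.png

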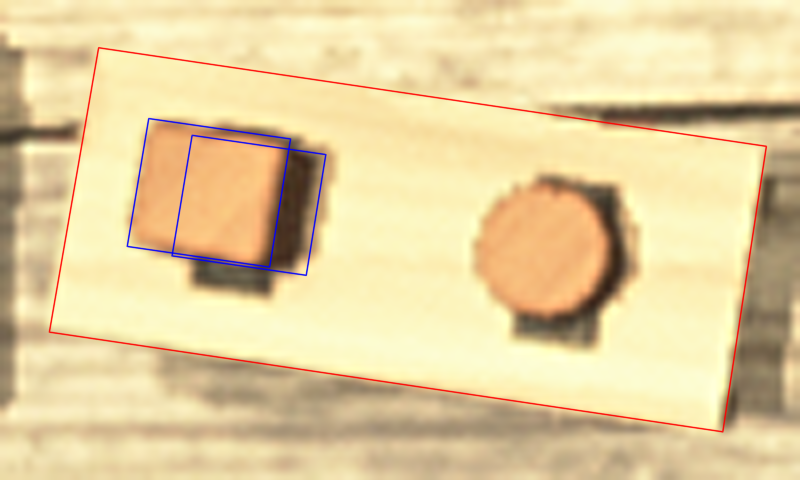

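View pics/ov_side.png

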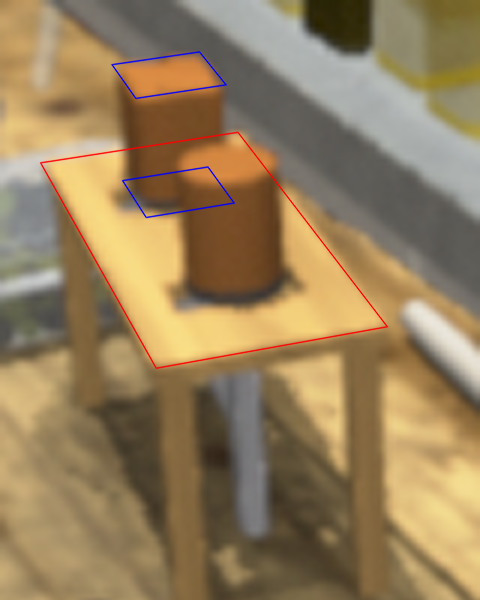

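Emit:
play_rows --pt "10 -10 0 1 0" --pt "26 -25 0 2 0" --pt "34 -33 0 2.5 0" --pt "34 -33 0 2.5 0" --pt "34 -33 0 2.5 0" --pt "34 -33 0 2.5 0" --pt "30 -28 0 2.5 0" --pt "16 -15 0 1.5 0" --pt "6 -5 0 0.2 0" --pt "0 0 -15 0 0" --pt "0 0 -20 0 0" --pt "0 0 -20 0 0"

```text
time_s: 1.6
ee_pos: [469.0, 305.2, 171.3]
ee_rot: [-180.0, -0.1, 171.9]
force: [0.3, -0.4, 0.3]
gripper_width: 91.5
```

Emit:
play_rows --pt "1 -1.5 -16 0 0" --pt "0 0 -14 0 0" --pt "0 0 0 0 0" --pt "0 0 0 0 1" --pt "0 0 0 0 1" --pt "0 0 0 0 1" --pt "0 0 0 0 1" --pt "0 0 0 0 1" --newtons 40

```text
time_s: 2.6
ee_pos: [471.4, 303.2, 143.1]
ee_rot: [180.0, 0.0, 171.8]
force: [-0.7, 3.8, 1.7]
gripper_width: 44.0
```

Run:
```python
from workcell import env
import cv2
s=env.state();print(s['time_s'],s['ee_pos'],s['ee_rot'],s['force'],s['gripper_width'])
```

```text
2.6 [471.39581321 303.15192202 143.08791185] [1.79973818e+02 5.66768330e-03 1.71822795e+02] [-0.74604864  3.77291196  1.72868121] 43.99208409007025
```

Emit:
play_rows --pt "0 0 0 0 1" --pt "0 0 0 0 1" --pt "0 0 0 0 1"

```text
time_s: 2.98
ee_pos: [471.5, 303.4, 143.1]
ee_rot: [179.9, 0.0, 171.8]
force: [0.2, 2.2, 1.4]
gripper_width: 39.8
```

Emit:
play_rows --pt "0 0 8 0 1" --pt "0 0 20 0 1" --pt "0 0 25 0 1" --pt "0 0 25 0 1" --pt "0 0 25 0 1" --pt "0 0 25 0 1" --pt "0 0 17 0 1" --pt "0 0 0 0 1"

```text
time_s: 3.98
ee_pos: [471.8, 303.0, 289.1]
ee_rot: [179.9, 0.1, 171.8]
force: [0.2, -0.2, -2.5]
gripper_width: 40.1
```

Run:
```python
from h import *
print(env.state()['ee_pos'],env.state()['force'])
im=env.grab_frame("side")[:,:,::-1];cv2.imwrite("pics/s1.png",im)
cv2.imwrite("pics/s1c.png",cv2.resize(im[60:230,150:290],None,fx=3.5,fy=3.5,interpolation=cv2.INTER_CUBIC))
```

```text
[471.77160896 302.95678331 289.13875277] [ 0.22114729 -0.17286343 -2.50047028]
```

View pics/s1c.png

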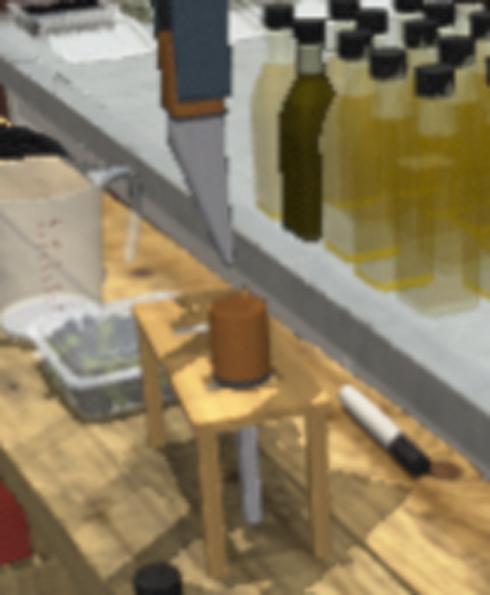

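Run:
```python
from h import *
np.set_printoptions(precision=1,suppress=True)
im=cv2.imread("pics/s1.png")
k=10;off=(185,80);c=im[80:140,185:225]
c=cv2.resize(c,None,fx=k,fy=k,interpolation=cv2.INTER_CUBIC)
a=np.radians(-8.2);ca,sa=np.cos(a),np.sin(a)
def W(hc,x,y,z): return [hc[0]+ca*x-sa*y,hc[1]+sa*x+ca*y,hc[2]+z]
for hx,col in((470,(0,0,255)),):
    hc=[hx,303.3,286]
    P=[W(hc,*v) for v in((18,-7,-130),(12,-7,-130),(-18,-7,-45),(-18,-7,-25),(18,-7,-25))]
    q=(proj("side",P)-off+.5)*k-.5
    cv2.polylines(c,[np.round(q*16).astype(int)],True,col,1,cv2.LINE_AA,4)
    P=[W(hc,*v) for v in((-18,-20,-25),(18,-20,-25))]
    q=(proj("side",P)-off+.5)*k-.5
    cv2.polylines(c,[np.round(q*16).astype(int)],True,(255,0,0),1,cv2.LINE_AA,4)
cv2.imwrite("pics/s1o.png",c)
```

```text
(no output)
```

View pics/s1o.png

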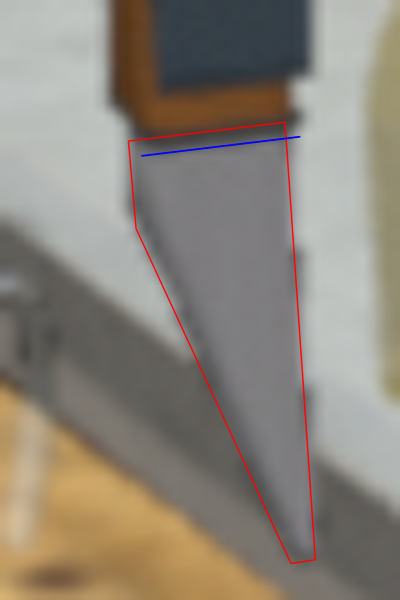

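Emit:
play_rows --pt "0 0 15 0 1" --pt "0 -4 15 0 1" --pt "0 -15 5 1 1" --pt "-1 -30 0 1 1" --pt "-1 -40 0 1.4 1" --pt "-1 -45 0 1.4 1" --pt "-1 -45 0 1.4 1" --pt "-1 -45 0 1.4 1" --pt "-1 -45 0 1.4 1" --pt "-1 -45 0 1.4 1" --pt "-1 -45 0 1.4 1" --pt "-1 -45 0 1.4 1" --pt "-1 -35 0 1.4 1" --pt "-1 -22 0 1 1" --pt "-1 -11 0 0 1" --pt "0 -4 -15 0 1" --pt "0 0 -20 0 1" --pt "0 0 -5 0 1" --pt "0 0 0 0 1" --pt "0 0 0 0 1"

```text
time_s: 6.52
ee_pos: [459.8, -172.8, 283.7]
ee_rot: [-180.0, 0.1, -172.5]
force: [-0.9, 0.1, -2.8]
gripper_width: 40.1
```

```bash
cat > ov.py <<'E'
from h import *
import sys
np.set_printoptions(precision=2,suppress=True)
# overlay: wedge (red) from TCP, post (green), bridge
def run(tag,post=(492.3,-168.8),syaw=7.4,dx=-1.4,dy=0,dz=-3.1,box={"side":(300,190,80,100),"top":(320,150,60,70)},k=6,show=("side","top")):
    s=env.state();p=s['ee_pos'];wy=s['ee_rot'][2]-180
    print(s['time_s'],p,s['ee_rot'],s['force'],s['gripper_width'])
    a=np.radians(wy);c,sn=np.cos(a),np.sin(a)
    hc=np.array([p[0]+c*dx-sn*dy,p[1]+sn*dx+c*dy,p[2]+dz])
    b=np.radians(syaw);d=hc[:2]-np.array(post)
    print("handle in stand",d[0]*np.cos(b)+d[1]*np.sin(b),-d[0]*np.sin(b)+d[1]*np.cos(b),"tip z",hc[2]-130,"flat x",d[0]*np.cos(b)+d[1]*np.sin(b)+18,"yaw err",(wy-syaw+180)%360-180)
    W=lambda x,y,z:[hc[0]+c*x-sn*y,hc[1]+sn*x+c*y,hc[2]+z]
    for n in show:
        im=np.ascontiguousarray(env.grab_frame(n)[:,:,::-1]);cv2.imwrite(f"pics/{tag}_{n}.png",im)
        x,y,w,h=box[n];m=cv2.resize(im[y:y+h,x:x+w],None,fx=k,fy=k,interpolation=cv2.INTER_CUBIC)
        raw=m.copy()
        def pl(P,col):
            q=(proj(n,P)-(x,y)+.5)*k-.5;cv2.polylines(m,[np.round(q*16).astype(int)],True,col,1,cv2.LINE_AA,4)
        for yy in(-7,7): pl([W(*v) for v in((18,yy,-130),(12,yy,-130),(-18,yy,-45),(-18,yy,-25),(18,yy,-25))],(0,0,255))
        t=np.linspace(0,2*np.pi,40)
        pl([[post[0]+12*np.cos(i),post[1]+12*np.sin(i),118] for i in t],(0,255,0))
        cv2.imwrite(f"pics/{tag}_{n}_o.png",np.hstack([raw,m])[:600,:800] if raw.shape[1]<=400 else m)
E
python3 -c "
from ov import *
run('a',box={'side':(295,190,66,100),'top':(320,150,60,70)})"
```

```text
6.525 [ 459.82 -172.78  283.66] [-179.97    0.07 -172.54] [-0.85  0.14 -2.81] 40.05416145623837
handle in stand -34.12070745978989 0.23626007342295452 tip z 150.55564551419616 flat x -16.12070745978989 yaw err 0.058662909919121375
```

View pics/a_side_o.png

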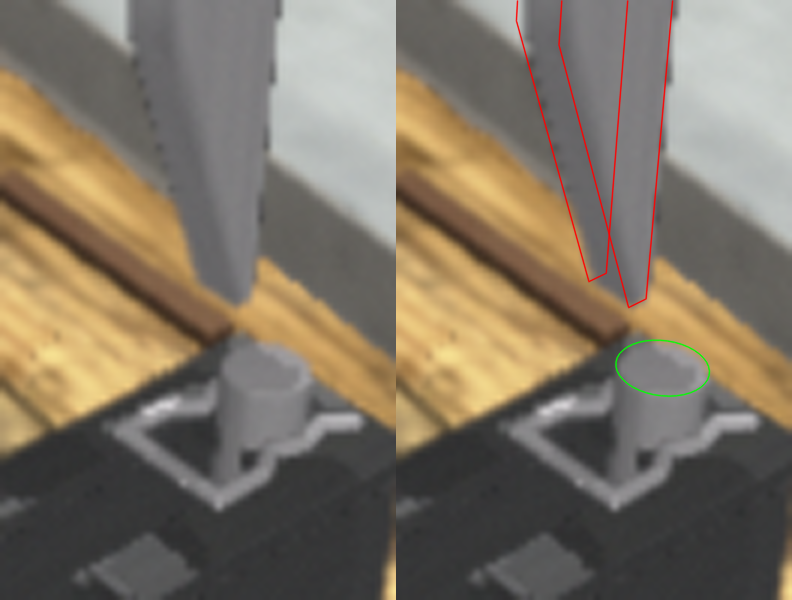

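View pics/a_top_o.png

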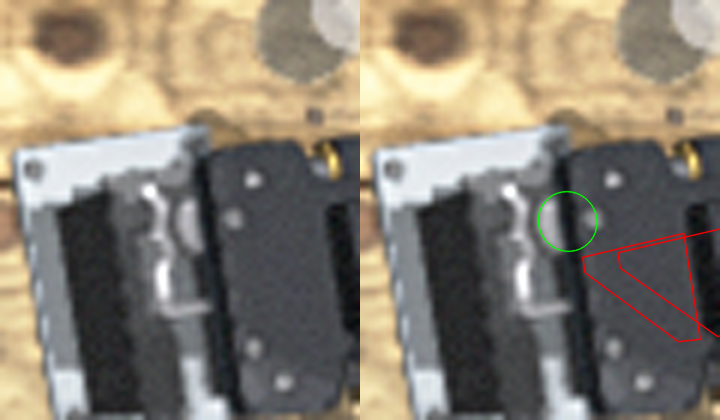

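Emit:
play_rows --pt "1 0 -5 0 1" --pt "0.5 0 -15 0 1" --pt "0 0 -15 0 1" --pt "0 0 -12 0 1" --pt "0 0 -6 0 1" --pt "0 0 -3 0 1" --pt "0 0 0 0 1"

```text
time_s: 7.5
ee_pos: [461.0, -173.0, 227.1]
ee_rot: [-180.0, 0.0, -172.6]
force: [-0.1, 0.1, -2.4]
gripper_width: 39.5
```

```bash
python3 -c "
from ov import *
run('b',box={'side':(295,200,66,100)},show=('side',))"
```

```text
7.5 [ 461.   -173.01  227.06] [-180.      0.02 -172.57] [-0.11  0.12 -2.42] 39.542440473164156
handle in stand -32.97979564098786 -0.14072869022212053 tip z 93.96147981010577 flat x -14.97979564098786 yaw err 0.027540609440393382
```

View pics/b_side_o.png

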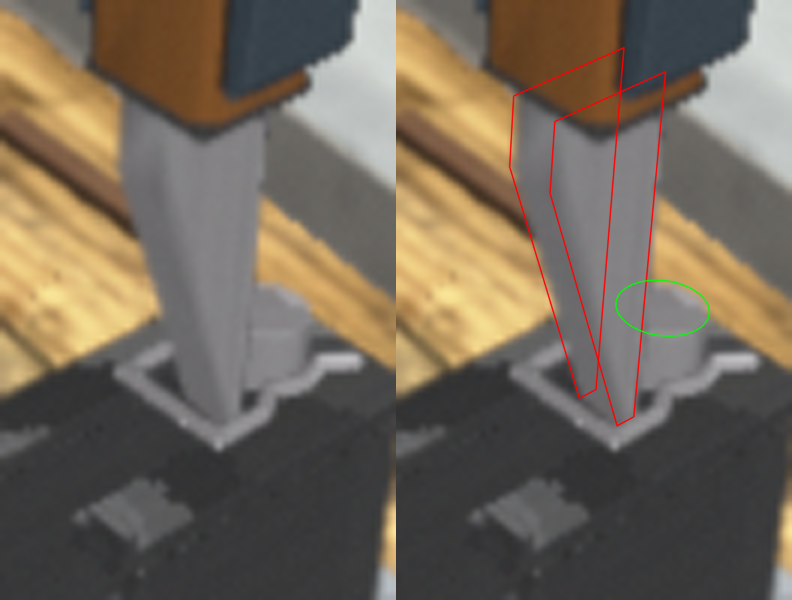

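Emit:
play_rows --pt "1 0.13 0 0 1" --pt "1 0.13 0 0 1" --pt "0 0 0 0 1"

```text
time_s: 7.92
ee_pos: [463.0, -172.7, 227.1]
ee_rot: [-180.0, 0.0, -172.6]
force: [-0.1, 0.1, -3.1]
gripper_width: 39.8
```

Emit:
play_rows --pt "0.5 0.06 -3 0 1" --pt "0.5 0.06 0 0 1" --pt "0 0 0 0 1"

```text
time_s: 8.3
ee_pos: [463.7, -172.5, 223.8]
ee_rot: [180.0, -0.0, -172.6]
force: [-0.0, -0.5, -2.7]
gripper_width: 40.1
```

Emit:
play_rows --pt "0.5 0.06 0 0 1" --pt "0.5 0.06 0 0 1" --pt "0 0 0 0 1"

```text
time_s: 8.68
ee_pos: [464.1, -172.5, 223.9]
ee_rot: [180.0, -0.1, -172.6]
force: [-3.4, -0.7, -1.0]
gripper_width: 40.0
```

Emit:
play_rows --pt "0.5 0.06 0 0 1" --pt "0.5 0.06 0 0 1" --pt "0 0 0 0 1"

```text
time_s: 9.05
ee_pos: [464.4, -172.4, 223.9]
ee_rot: [180.0, -0.2, -172.5]
force: [-5.5, -0.4, 1.0]
gripper_width: 39.9
```

Emit:
play_rows --pt "0 0 -4 0 1" --pt "0 0 -5 0 1" --pt "0 0 -5 0 1" --pt "0 0 -5 0 1" --pt "0 0 -5 0 1" --pt "0 0 -5 0 1" --pt "0 0 0 0 1"

```text
time_s: 9.93
ee_pos: [464.3, -172.6, 196.1]
ee_rot: [-180.0, -0.2, -172.5]
force: [-8.3, -0.6, 7.6]
gripper_width: 39.9
```

```bash
python3 -c "
from ov import *
run('c',box={'side':(295,200,66,100)},show=('side',))"
```

```text
9.925 [ 464.28 -172.57  196.1 ] [-179.98   -0.17 -172.54] [-8.3  -0.63  7.63] 39.94321308559081
handle in stand -29.670224282950223 -0.13378614650312937 tip z 63.00327877538794 flat x -11.670224282950223 yaw err 0.056890275339014806
```

View pics/c_side_o.png

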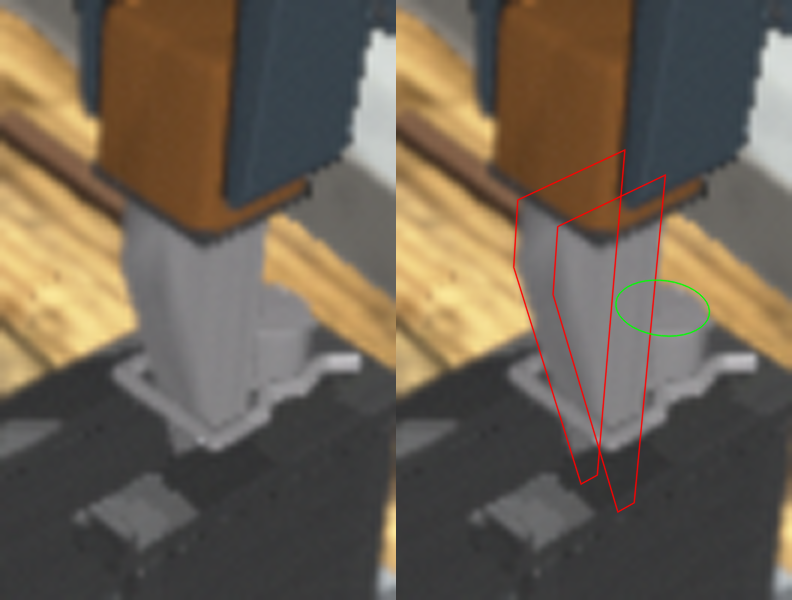

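Emit:
play_rows --pt "0 0 -4 0 1" --pt "0 0 -5 0 1" --pt "0 0 -5 0 1" --pt "0 0 -5 0 1" --pt "0 0 -3 0 1" --pt "0 0 0 0 1"

```text
time_s: 10.72
ee_pos: [465.7, -173.5, 176.1]
ee_rot: [-179.8, 0.1, -172.5]
force: [-8.8, -2.1, 10.8]
gripper_width: 39.6
```

```bash
python3 -c "
from ov import *
run('d',box={'side':(295,200,66,100)},show=('side',))"
```

```text
10.725 [ 465.68 -173.49  176.1 ] [-179.8     0.07 -172.53] [-8.82 -2.08 10.76] 39.55964271022925
handle in stand -28.40341337581832 -1.2265502259141883 tip z 43.003167309246095 flat x -10.403413375818321 yaw err 0.06695694345251013
```

View pics/d_side_o.png

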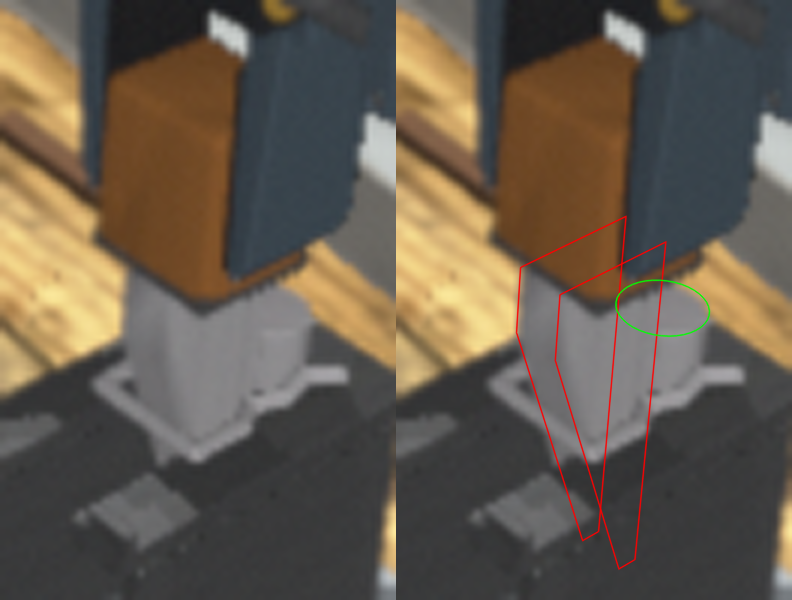

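Emit:
play_rows --pt "0 0 -4 0 1" --pt "0 0 -5 0 1" --pt "0 0 -5 0 1" --pt "0 0 -3 0 1" --pt "0 0 0 0 1"

```text
time_s: 11.4
ee_pos: [465.2, -172.6, 156.1]
ee_rot: [-180.0, -0.1, -172.6]
force: [-5.7, -0.8, 0.2]
gripper_width: 39.9
```

```bash
python3 -c "
from ov import *
run('e',box={'side':(295,200,66,100)},show=('side',))"
```

```text
11.4 [ 465.15 -172.59  156.14] [-179.98   -0.08 -172.56] [-5.68 -0.8   0.17] 39.87538884185125
handle in stand -28.81094918046854 -0.261518963064328 tip z 23.044115816796477 flat x -10.81094918046854 yaw err 0.03664366405473629
```

View pics/e_side_o.png

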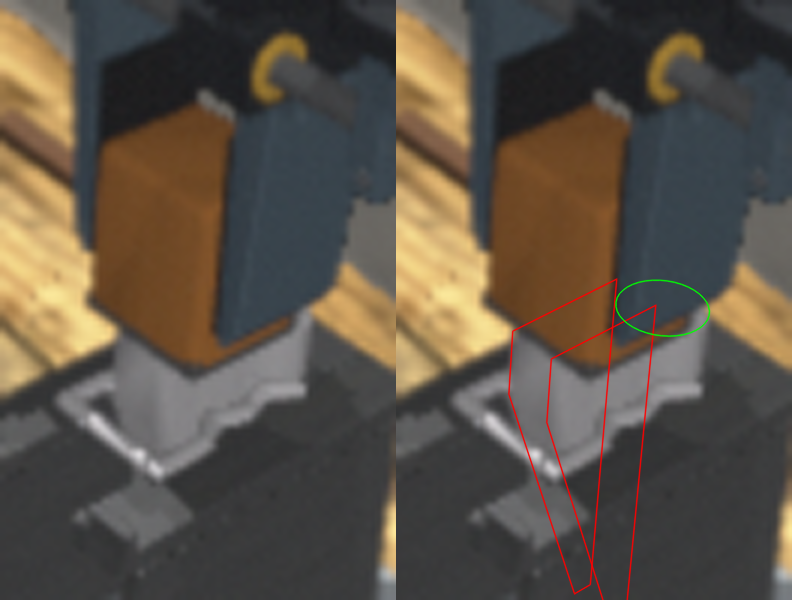

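Emit:
play_rows --pt "-1.5 -0.2 2 0 1" --pt "0 0 8 0 1" --pt "0 0 12 0 1" --pt "0 0 15 0 1" --pt "0 0 15 0 1" --pt "0 0 20 0 1" --pt "0 0 22 0 1" --pt "0 0 22 0 1" --pt "0 0 22 0 1" --pt "0 0 18 0 1" --pt "0 0 8 0 1" --pt "0 0 0 0 1"

```text
time_s: 12.95
ee_pos: [464.5, -172.5, 320.6]
ee_rot: [-180.0, 0.1, -172.6]
force: [0.4, -0.3, -2.3]
gripper_width: 39.6
```

```bash
python3 -c "
from ov import *
run('f',box={'side':(285,180,66,100)},show=('side',))"
```

```text
12.95 [ 464.52 -172.52  320.6 ] [-179.97    0.07 -172.57] [ 0.42 -0.27 -2.29] 39.57291616252443
handle in stand -29.426687837309426 -0.11047124604984715 tip z 187.4986557683245 flat x -11.426687837309426 yaw err 0.03272180971043781
```

View pics/f_side_o.png

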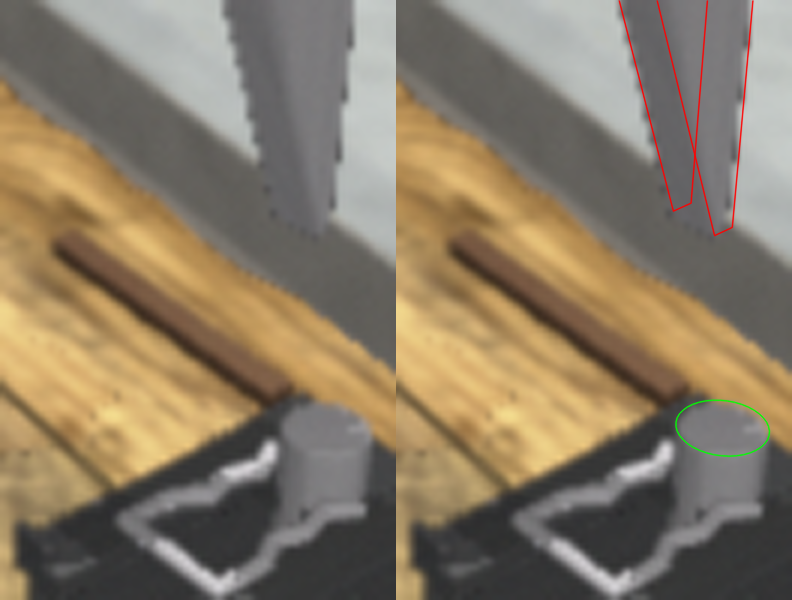

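Emit:
play_rows --pt "0 5 0 0 1" --pt "0 15 0 0 1" --pt "0 30 0 -1 1" --pt "0.5 40 0 -1.5 1" --pt "0.5 45 0 -1.5 1" --pt "0.5 45 0 -1.5 1" --pt "0.5 45 0 -1.5 1" --pt "0.5 45 0 -1.5 1" --pt "0.5 45 0 -1.5 1" --pt "0.5 45 0 -1.5 1" --pt "0.5 42 0 -1.5 1" --pt "0.5 35 0 -1.5 1" --pt "0.5 22 0 -1.1 1" --pt "0.5 12 0 0 1" --pt "0 4.5 0 0 1" --pt "0 0 -15 0 1" --pt "0 0 -15 0 1" --pt "0 0 0 0 1" --pt "0 0 0 0 1"

```text
time_s: 15.38
ee_pos: [470.1, 302.6, 290.0]
ee_rot: [180.0, 0.0, 171.8]
force: [-0.3, -0.0, -1.4]
gripper_width: 39.9
```

```bash
python3 -c "
from ov import *
run('g',box={'side':(180,100,66,100),'top':(320,165,60,65)})
im=cv2.imread('pics/g_top.png');cv2.imwrite('pics/g_t.png',cv2.resize(im[165:230,315:380],None,fx=9,fy=9,interpolation=cv2.INTER_CUBIC))
s=un((0,0),(0,0),1)
"
```

```text
15.375 [470.06 302.65 290.03] [179.99   0.01 171.79] [-0.35 -0.02 -1.38] 39.94240917274275
handle in stand 37.31652160339836 470.75988120647764 tip z 156.9270603554175 flat x 55.31652160339836 yaw err -15.606331188472382
```

View pics/g_side_o.png

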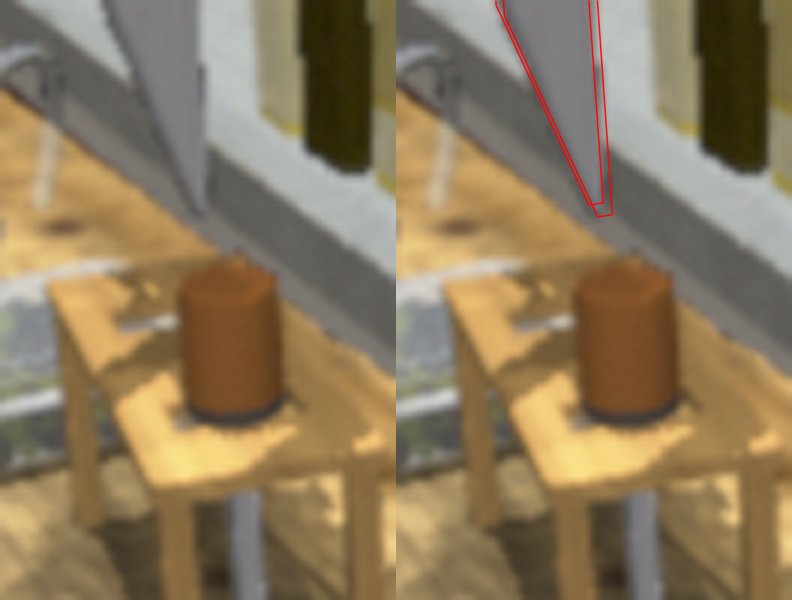

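View pics/g_t.png

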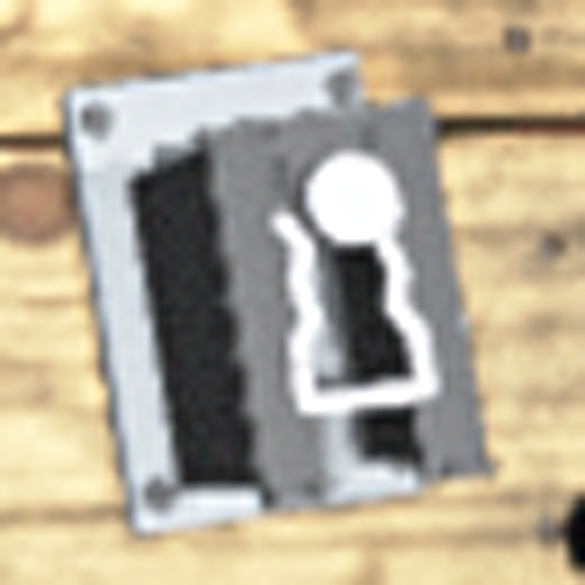

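Emit:
play_rows --pt "0 0.4 -8 0 1" --pt "0 0 -15 0 1" --pt "0 0 -15 0 1" --pt "0 0 -15 0 1" --pt "0 0 -10 0 1" --pt "0 0 -3 0 1" --pt "0 0 0 0 1"

```text
time_s: 16.35
ee_pos: [470.0, 303.5, 224.0]
ee_rot: [180.0, 0.0, 171.8]
force: [0.1, -0.5, -2.2]
gripper_width: 39.8
```

```bash
python3 -c "
from ov import *
run('k',box={'side':(180,110,66,100)},show=('side',))"
```

```text
16.35 [470.02 303.48 224.03] [179.98   0.01 171.83] [ 0.11 -0.45 -2.2 ] 39.75355327292292
handle in stand 37.38904857981723 471.59387656545994 tip z 90.9304791497635 flat x 55.38904857981723 yaw err -15.570353254180134
```

View pics/k_side_o.png

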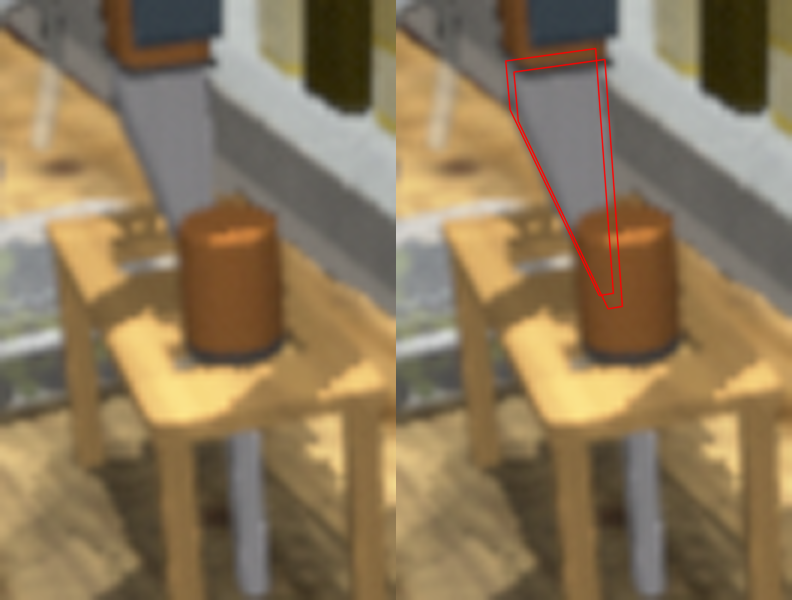

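Emit:
play_rows --pt "0 0 -6 0 1" --pt "0 0 -12 0 1" --pt "0 0 -12 0 1" --pt "0 0 -12 0 1" --pt "0 0 -12 0 1" --pt "0 0 -10 0 1" --pt "0 0 -6 0 1" --pt "0 0 -3 0 1" --pt "0 0 0 0 1" --pt "0 0 0 0 1"

```text
time_s: 17.65
ee_pos: [470.1, 303.5, 151.4]
ee_rot: [180.0, 0.0, 171.8]
force: [-0.9, 0.1, -3.1]
gripper_width: 39.4
```

Emit:
play_rows --pt "0 0 -2 0 1" --pt "0 0 -1 0 1" --pt "0 0 0 0 1"

```text
time_s: 18.02
ee_pos: [469.8, 303.4, 147.9]
ee_rot: [-180.0, -0.0, 171.8]
force: [0.1, 0.7, -3.0]
gripper_width: 39.8
```

Emit:
play_rows --pt "0 0 -2 0 1" --pt "0 0 -1 0 1" --pt "0 0 0 0 1"

```text
time_s: 18.4
ee_pos: [469.8, 303.3, 144.8]
ee_rot: [-180.0, -0.0, 171.8]
force: [0.1, -0.0, -2.3]
gripper_width: 40.2
```

Emit:
play_rows --pt "0 0 -1 0 1" --pt "0 0 -1 0 1" --pt "0 0 0 0 1"

```text
time_s: 18.77
ee_pos: [469.9, 303.4, 143.1]
ee_rot: [180.0, 0.0, 171.8]
force: [-0.2, -0.5, -1.1]
gripper_width: 39.7
```

Emit:
play_rows --pt "0 0 -1 0 1" --pt "0 0 0 0 1"

```text
time_s: 19.02
ee_pos: [469.9, 303.4, 143.1]
ee_rot: [180.0, 0.0, 171.8]
force: [-2.8, -1.6, 4.7]
gripper_width: 39.7
```

Seated. Release gently and rise.

Emit:
play_rows --pt "0 0 0 0 0.5" --pt "0 0 0 0 0.4" --pt "0 0 0 0 0.2" --pt "0 0 0 0 0" --pt "0 0 0 0 0" --pt "0 0 0 0 0"

```text
time_s: 19.77
ee_pos: [469.9, 303.4, 141.9]
ee_rot: [180.0, -0.0, 171.8]
force: [-0.3, -0.7, 0.1]
gripper_width: 90.4
```

Emit:
play_rows --pt "0 0 5 0 0" --pt "0 0 15 0 0" --pt "0 0 25 0 0" --pt "0 0 30 0 0" --pt "0 0 30 0 0" --pt "-15 20 10 0 0" --pt "-30 30 0 0 0" --pt "-40 35 0 0 0" --pt "-40 35 0 0 0" --pt "-30 30 0 0 0" --pt "-15 20 0 0 0" --pt "0 0 0 0 0"

```text
time_s: 21.28
ee_pos: [299.0, 474.6, 258.0]
ee_rot: [179.9, 0.0, 172.0]
force: [-0.1, -1.6, 0.2]
gripper_width: 91.0
```

Run:
```python
from h import *
s=env.state();print(s['time_s'],s['ee_pos'],s['force'],s['gripper_width'])
def rs(c,k):return cv2.resize(c,None,fx=k,fy=k,interpolation=cv2.INTER_CUBIC)
S=env.grab_frame("side")[:,:,::-1];T=env.grab_frame("top")[:,:,::-1]
a=np.vstack([rs(S[120:220,180:260],3),rs(S[235:335,280:360],3)])
b=np.vstack([rs(T[170:230,125:225],5),rs(T[165:225,310:410],5)])
cv2.imwrite("pics/end.png",np.hstack([a,b]))
```

```text
21.275 [298.95432546 474.56764504 257.99221361] [-0.10970555 -1.59630487  0.16391061] 91.03803014509961
```

View pics/end.png

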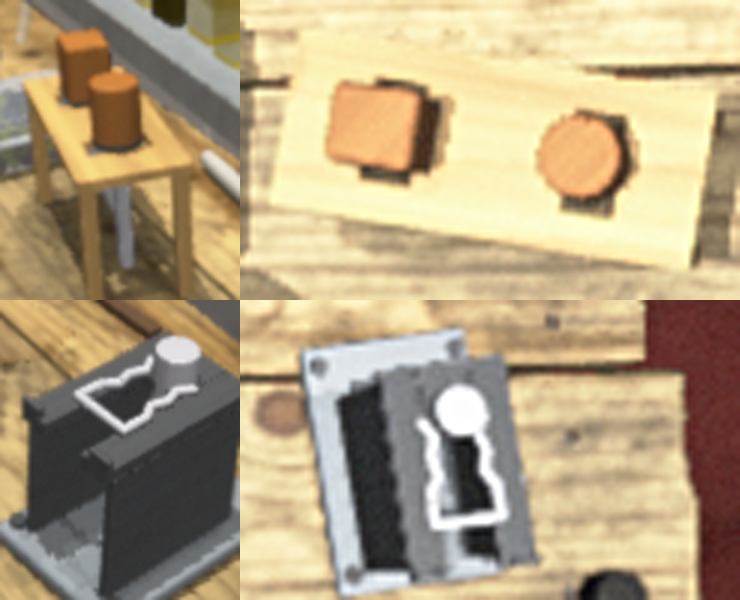

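Run:
```python
from h import *
S=lambda p:un(p,(315,165),9)
m=sum(onz("top",S(p),102.5) for p in((307,403),(430,388)))/2
print("bridge distance to post",np.hypot(m[0]-492.3,m[1]+168.8))
print(env.job_done())
```

```text
bridge distance to post 52.97115955157366
the job is handed in; nothing more can be done
None
```

I eased the clip off the post with the wedge, put the wedge back upright in its own slot (left, +y), and handed the job in. The arm's clock read about 21.4 s, against the 45 s limit.

- **Pressing:** I lowered the tip into the gap, then nudged the flat face against the post until I felt contact (about 5 N sideways). I then pressed straight down. The highest vertical force I read was about 11 N (13 N with the wedge's weight added), slightly above the "under 10 N" given. It fell to zero when the clip sprang off.
- **Clip:** In the last top picture the bridge measured 53 mm from the post's axis, against 33 mm at first. That is about 20 mm of travel, close to the 19 mm expected for free. It lies flat on the forked plate with its leg ends beside the post.
- **Wedge:** The last pictures from both cameras show its handle flat on the rack. The force reading confirmed it had seated before I let go, and the arm is now clear of everything.
- **Less certain:** The side picture suggested the wedge leaned about 1° in the grip, and the model overlay was off by 1–2 mm. Neither affected the fit.

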